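# Hold the tea-money box unlatched with its key

### The job

I want to open the tea-money cash box, and its sprung catch only stays back while the key is held turned. Lift the square-headed key up and off its hook, push it fully home in the lock in the box's lid, wiggling it past the sticky discs inside, turn it a quarter turn clockwise to the stop, and finish like that: still gripping the key, held turned against its spring. Leave the round-headed key on its hook and the tea things where they stand.

Things in the scene. Friction and masses are not known exactly. Their poses are not given: they have to be found in the camera images.
- key: The key to use: white plastic head with a SQUARE outline, blade down, on one of the two hooks (which one varies), 35 g. Origin on the blade's centre line at the upper edge of the hole, where it hangs; z up, x the way the hook points. Head 34 mm wide (y), 9 thick (x), z from +5 to -33 mm; hole 18 wide, z 0 to -18. Steel neck to z = -40, blade end at -68. Fits either way round.
- key_grip (a point): Middle of the solid lower part of the key's head, 25.5 mm below the key's origin. A good grip is across the 34 mm width from above, fingertips 3 mm above the head's underside (30 mm below the key's origin), about 40 N.
- key_tip (a point): Middle of the blade's blunt end, 68 mm below the key's origin. The blade is straight and flat, 11 mm wide (the key's y), 4 mm thick (its x), 28 mm long; the neck above it is 14 x 5 mm, 7 mm long.
- round_key: Another key, to be left on the other hook: white plastic head with a ROUND outline, 34 mm across, 9 mm thick, hole 19 mm; blade 8 mm wide. Same length and same origin as the key. 30 g.
- key_rack: Low wooden key stand, fixed: base board 110 x 240 x 16 mm, two posts and a level rail along its y (18 mm thick, 236 mm long, top 160 mm above the table). Two brass hooks, 100 mm apart, stick out of the rail towards its +x. Origin on the table under the middle of the rail.
- hook_left (a point): Where a thing hangs on the hook at the rack's +y side: top of the wire, 150 mm above the table, 52 mm out from the rail's middle. Wire 4 mm thick, level; 10 mm further out it ends in an upturned lip, top 6 mm above the wire's top. Raise a key about 10 mm (less than 14), then draw it out along the rack's +x by 30 mm or more.
- hook_right (a point): The same point of the hook at the rack's -y side.
- cash_box: Grey steel hand cash box, 180 mm deep (its x), 250 wide (its y), lid top 88 mm above the table; does not shift. Carrying handle folded flat behind the lid's middle (up to 97 mm high), coin slot, and the key lock 50 mm to -x of the middle: a steel ring 35 mm across, 6 mm high, round a brass plug. Origin on the table under its middle.
- keyway (a point): Centre of the key slot's mouth, on the lock's axis, 91 mm above the table, 3 mm below the rim of the steel ring (opening 20 mm). Slot along this point's y, 12.2 x 5.0 mm, floor 28 mm down, 2 mm chamfer round the mouth; z up; the point turns with the plug. Home: blade end 28 mm below this point, neck's lower end level with it, underside of the head 7 mm above it.
- first_disc (a point): Inside the lock, 9 mm below the mouth: top of a sticky turning disc with the same slot (12.6 x 5.2 mm), left 0.45 to 0.62 rad clockwise of the line. The blade stops dead on it: a straight push does not get past. Press lightly (6 to 9 N) while rocking the key clockwise up to 0.8 rad and back, the plug turning along: it drops in, and the disc then turns with the key.
- second_disc (a point): Inside the lock, 18 mm below the mouth: top of a second such disc, out of line by an angle of its own (also 0.45 to 0.62 rad clockwise), passed in the same way. Below it the way is free to the floor.
- lock_plug (a joint): Turn of the lock plug, rad: 0 at rest as found, growing clockwise seen from above, stop at 1.57 (a quarter turn). A spring turns it back: 0.02 N m at 0, 0.08 at the stop; each disc adds about 0.05 of drag. The key has about 0.1 rad of play in the slot to either side, so it must be turned about 1.7 rad in all to reach the stop.
- mug: Brown mug, 80 mm across, 90 mm high, bystander. Origin under its middle.
- tea_tin: Tea tin, 76 mm across, 120 mm high, bystander. Origin under its middle.
- teapot: Blue and white teapot with a bail handle, 155 mm high, on the round tray beyond the work, bystander. Origin under its middle.
- teacup: Small handleless cup, 68 mm across, 75 mm high, on the tray, bystander. Origin under its middle.

How it is judged:
On the way, in this order (a step that is already met when the one before it is completed fails the run):
1. the square-headed key is off its hook, in the fingers (contact force between the fingers and key above 1 N and contact force between key and key_rack below 0.05 N and distance between key and hook_left above 0.03 m and distance between key and hook_right above 0.03 m and height (world z) of key above 0.12 m), for 0.1 s.
2. the key is fully home in the lock, held, and not yet turned far (z of key_tip in the frame of keyway below -0.025 m and horizontal distance between key_tip and keyway below 0.004 m and contact force between the fingers and key above 1 N and value of joint lock_plug below 1 rad), for 0.1 s.
At the end, for the whole second after the job is handed in: Ends holding: for the last second the key is home in the lock (blade end at least 25 mm deep, within 4 mm of the axis, upright within 0.15 rad), gripped (over 1 N), and the plug is turned at least 1.35 of 1.57 rad against its spring. The round key hangs on its hook (z of key_tip in the frame of keyway below -0.025 m and horizontal distance between key_tip and keyway below 0.004 m and contact force between the fingers and key above 1 N and value of joint lock_plug above 1.35 rad and angle between key's own z axis and vertical below 0.15 rad and contact force between key and key_rack below 0.05 N and (distance between round_key and hook_left below 0.02 m or distance between round_key and hook_right below 0.02 m)); the arm keeps its last pose, push and grip.
It fails at once if the round-headed key is taken or knocked from its hook (distance of round_key from where it was at the start of the episode above 0.02 m).
It fails at once if the mug or the tea tin is pushed about (distance of any of mug, tea_tin from where it was at the start of the episode above 0.03 m).
It fails at once if the teapot or the cup is pushed about (distance of any of teapot, teacup from where it was at the start of the episode above 0.03 m).
It also fails if it takes over 54 s, if anything falls off the work surface, if the arm or the gripper's body presses on something with over 40 N, if the wrist force passes 120 N, or if a joint passes its speed limit or range.

### The arm

A 6-joint arm with a two-finger parallel gripper is mounted at the origin on the work surface. World frame = base frame: x ahead of the robot, y to its left, z up, the work surface at z = 0. Lengths are in m, angles in rad, forces in N, time in s.
With the tool pointing down it reaches from about 0.375 to 0.975 m from the base axis. Payload 3.8 kg.
Tool frame: the origin (TCP) lies between the finger pads; the fingertips stand 22 mm ahead of it and the grasp point (between the pads) lies 3 mm ahead of it; z points along the fingers, y is the direction in which the jaws open and shut (so a half turn about z gives the same grasp; the last joint's range is limited). The gripper opens to 85 mm and grips with 20 to 120 N. Pads are 22 mm wide; open, the fingers measure 114 mm over their backs; the gripper's body (76 mm by 85 mm) begins 54 mm behind the grasp point. The pads swing forward as they close: fully open they stand 13 mm farther back than shut.
Start: joints at [-1.322, 0.264, 1.604, -0, 1.274, -0.037], TCP at [0.19, -0.648, 0.253] pointing down, gripper open.
Joint ranges: [-2.63, 2.63], [-0.94, 2.18], [0.31, 2.57], [-1.31, 4.45], [0, 2.66], [-2.55, 2.55]. Speed limits (rad/s): [2.57, 2.57, 3.14, 3.14, 3.14, 3.14].

### API

Orientations are given as a rotation vector (axis times angle).
In Python, from workcell import * gives the robot as it stands.
- The arm moves only by the tool step_arm, never from a script. Its argument "motion" is a list that holds one entry, the list of rows, each a list of 7 numbers: the finger opening in m, from 0 to 0.0854, then the shift along the world's x, y, z in m, then the turn, a rotation vector about the world's x, y, z in degrees. A call has exactly 8 rows; each row is the pose to reach, as a shift and turn from the pose measured when the call began; what a row does not reach only later rows make up. A row lasts 1/8 s, in which the tool goes at most 62.5 mm and 10.7 degrees, less where a joint would pass 70% of its speed; a pose out of reach is approached as far as the arm can. A call with a gripper value outside its range is refused whole. The fingers move at their own pace and stop on an object; "newtons" is the grip in N (left out, the last holds). Time passes only in rows, so rows that repeat a pose let the fingers close, or fill a call up. It gives the time, the measured TCP pose, the force and the opening at its end, in the units of the state.
- read_state(): the state, without advancing time (a new reading comes with each control period).
- read_camera(name): name is "side" or "top" or "wrist"; returns (picture, depth): 480x640x3 uint8, blue, green, red; 480x640 float32, m along the optical axis (not along the pixel's ray), 0 where there is no reading.
- get_calibration(name): a dict with "K" (3x3 intrinsics, pixels), "world_from_camera" (4x4, takes a point from camera to world coordinates). Camera axes: x right, y down, z forward; pixel columns grow to the right and rows downward; lengths in m; the calibration is good to about 2 mm. A picture is of the moment at which its call begins: read the wrist's pose just before it. get_calibration takes no time and is no camera call; for the wrist camera it gives the pose at the moment of the call.
- finish_job(): hands the job in, once; it reports no verdict.
Trained networks look in the newest picture that a camera, given by its name, has taken for a name from the list of things; names that differ only in an ending like _2 or _b are one class to them, and where a whole thing is asked for, a point or a joint stands for the part that bears it (a point fixed in the world has none). Each returns a list of dicts, best first, with "score" (0 to 1); they miss things now and then, are a little off and sometimes report something else, mostly with a low value. They report only what shows in the picture. A call takes as long as a camera call.
- spot_in(camera, thing): "xyz" ([x, y, z] in m, in the coordinates of the camera as it stood for that picture, good to about 4 mm: the middle of the surface that is visible of it).
- regions_of(camera, thing): "region" (480x640 bool, what is visible of it).
The state is a dict: "time": time; "q": joint angles; "joint_vel": joint speeds; "joint_torque": joint torques, N m; "tool_pos": TCP position; "tcp_rot": TCP orientation; "wrist_force": force on the tool from outside, world axes, zero at the start; "torque": the same for the moment, N m; "width": opening from 0.0 (shut) to 1.0 (fully open).
Only numpy, scipy, OpenCV 4.12 (cv2) and the standard library are available. Lean on these libraries where they do the work, as an engineer would, in place of code of your own. Each camera call takes 0.05 s, during which the arm holds its last target. There are 200 camera calls.

## Working session

There is one attempt and no reset: what is moved stays moved. The work goes in short steps, Python scripts to look and compute and a tool call to move; the robot and the scene stay as the last step left them, time stands still between calls to the robot, and variables do not carry over. Pictures are saved under pics/ and viewed, on a budget of 10 in all, crops included, one or two more only if the job needs it, and the job is handed in when it is done.

Besides the shell and the picture viewer there is one more tool, called after "Emit:" as name([rows], argument=value, ...), one row to a line, values as JSON. step_arm: Moves the arm, as the interface text tells. Its arguments: {"type":"object","properties":{"motion":{"type":"array"},"newtons":{"type":"number"}},"required":["motion"]}

```bash
mkdir -p pics
cat > h.py <<'E'
from workcell import *
import numpy as np, cv2
def spots(cam, names):
    T=np.array(get_calibration(cam)["world_from_camera"])
    for n in names:
        for r in spot_in(cam,n)[:3]:
            print(cam,n,round(r["score"],2),np.round(T[:3,:3]@np.array(r["xyz"])+T[:3,3],4))
def cloud(cam,depth):
    c=get_calibration(cam);K=np.array(c["K"]);T=np.array(c["world_from_camera"])
    v,u=np.mgrid[:480,:640]
    p=np.stack([(u-K[0,2])/K[0,0]*depth,(v-K[1,2])/K[1,1]*depth,depth],-1)
    return p@T[:3,:3].T+T[:3,3]
E
python3 - <<'E'
from h import *
s=read_state();print({k:np.round(v,3) for k,v in s.items()})
ims=[]
for c in("side","top"):
    im,d=read_camera(c);ims.append(im);np.save(f"d_{c}.npy",d)
    spots(c,["key","round_key","key_rack","cash_box","keyway","mug","tea_tin","teapot"])
    print(np.round(get_calibration(c)["world_from_camera"],3))
cv2.imwrite("pics/side.png",ims[0]);cv2.imwrite("pics/top.png",ims[1])
E
```

```text
{'time': np.float64(0.0), 'q': array([-1.322,  0.265,  1.605, -0.   ,  1.274, -0.037]), 'joint_vel': array([ 0.   , -0.001,  0.   ,  0.002, -0.002, -0.001]), 'joint_torque': array([-1.0000e-03, -5.1511e+01, -3.6732e+01, -0.0000e+00,  1.3000e-02,
       -0.0000e+00]), 'tool_pos': array([ 0.19 , -0.647,  0.252]), 'tcp_rot': array([-3.107, -0.447,  0.   ]), 'wrist_force': array([ 0.75 , -0.55 ,  0.399]), 'torque': array([ 0.016, -0.011, -0.02 ]), 'width': np.float64(0.999)}
side key 0.62 [ 0.5538 -0.1752  0.129 ]
side round_key 0.2 [0.5468 0.2753 0.0867]
side key_rack 0.91 [ 0.5001 -0.1946  0.0158]
side cash_box 0.76 [0.5466 0.2756 0.0884]
side cash_box 0.27 [ 0.4956 -0.1946  0.0137]
side mug 0.55 [0.5409 0.5546 0.0512]
side mug 0.23 [0.5455 0.2744 0.0895]
side tea_tin 0.56 [ 0.4371 -0.4953  0.0832]
side tea_tin 0.34 [0.5429 0.5524 0.0521]
side teapot 0.97 [0.7724 0.08   0.082 ]
[[-0.96  -0.182  0.211  0.321]
 [-0.278  0.61  -0.742  0.934]
 [ 0.006 -0.771 -0.637  0.922]
 [ 0.     0.     0.     1.   ]]
top key 0.56 [ 0.5537 -0.1759  0.1506]
top round_key 0.58 [ 0.5214 -0.2707  0.1546]
top key_rack 0.64 [ 0.4981 -0.2173  0.017 ]
top cash_box 0.9 [0.5542 0.2311 0.0859]
top keyway 0.5 [0.7743 0.0512 0.0917]
top keyway 0.44 [ 0.5528 -0.1764  0.1529]
top keyway 0.33 [ 0.4995 -0.2152  0.0172]
top mug 0.62 [0.5354 0.5857 0.0383]
top tea_tin 0.94 [ 0.4457 -0.5082  0.1167]
top tea_tin 0.22 [ 0.7785 -0.0596  0.0393]
top teapot 0.82 [0.7757 0.0491 0.0909]
[[-0.027 -0.989  0.147  0.339]
 [-0.999  0.03   0.017 -0.01 ]
 [-0.021 -0.147 -0.989  1.818]
 [ 0.     0.     0.     1.   ]]
```

View pics/side.png

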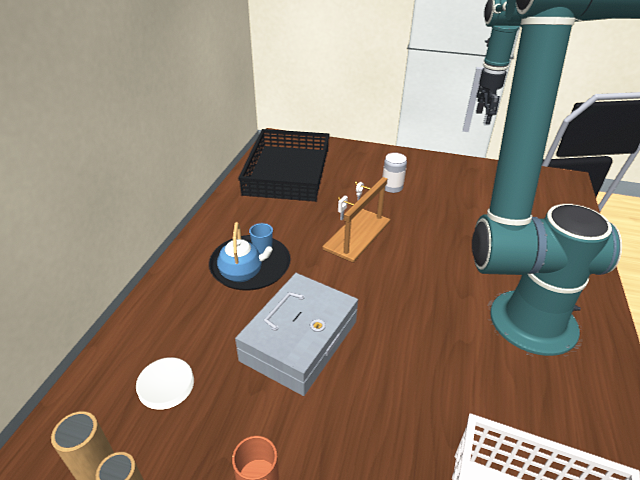

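View pics/top.png

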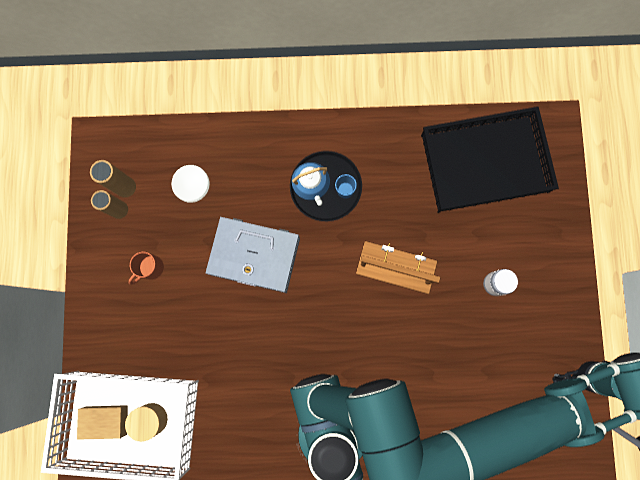

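The side view shows the keys at about (343,205) and (360,188) and the lock ring at (318,325). The top view has the rack turned about -16° to -19°, the left-hand key at (388,247) and the lock at (248,269). Moving over the rack for a closer look.

Emit:
step_arm([
  [[0.0854, 0.03, 0.05, 0.02, 0, 0, 10], [0.0854, 0.065, 0.1, 0.04, 0, 0, 20], [0.0854, 0.1, 0.15, 0.05, 0, 0, 30], [0.0854, 0.13, 0.2, 0.05, 0, 0, 40], [0.0854, 0.165, 0.25, 0.05, 0, 0, 50], [0.0854, 0.2, 0.3, 0.05, 0, 0, 60], [0.0854, 0.23, 0.35, 0.05, 0, 0, 70], [0.0854, 0.26, 0.4, 0.05, 0, 0, 80]],
])

```text
time: 1.9
tool_pos: [0.4511, -0.2459, 0.3037]
tcp_rot: [2.087, 2.347, 0.0]
wrist_force: [0.2, -1.1, 0.7]
width: 1.002
```

Emit:
step_arm([
  [[0.0854, 0.015, 0.02, 0.01, 0, 0, 9], [0.0854, 0.03, 0.04, 0.02, 0, 0, 18], [0.0854, 0.045, 0.06, 0.03, 0, 0, 27], [0.0854, 0.055, 0.07, 0.03, 0, 0, 36], [0.0854, 0.055, 0.07, 0.03, 0, 0, 45], [0.0854, 0.055, 0.07, 0.03, 0, 0, 54], [0.0854, 0.055, 0.07, 0.03, 0, 0, 63], [0.0854, 0.055, 0.07, 0.03, 0, 0, 63]],
])

```text
time: 2.9
tool_pos: [0.5061, -0.1759, 0.3338]
tcp_rot: [0.556, 3.091, 0.001]
wrist_force: [0.7, 0.5, 0.4]
width: 1.002
```

Run:
```python
from h import *
s=read_state();print({k:np.round(s[k],3) for k in("time","q","tool_pos","tcp_rot")})
im,d=read_camera("wrist");np.save("d_w1.npy",d)
print(np.round(get_calibration("wrist")["world_from_camera"],3))
spots("wrist",["key","round_key","hook_left","hook_right"])
cv2.imwrite("pics/w1.png",im)
np.save("pc_w1.npy",cloud("wrist",d))
```

```text
{'time': np.float64(2.9), 'q': array([-3.820e-01, -4.200e-02,  1.795e+00,  1.000e-03,  1.388e+00,
       -1.597e+00]), 'tool_pos': array([ 0.506, -0.176,  0.334]), 'tcp_rot': array([5.560e-01, 3.091e+00, 1.000e-03])}
[[ 0.349  0.887  0.301  0.43 ]
 [ 0.937 -0.332 -0.111 -0.146]
 [ 0.002  0.321 -0.947  0.454]
 [ 0.     0.     0.     1.   ]]
wrist key 0.72 [ 0.55   -0.1807  0.1475]
wrist round_key 0.68 [ 0.5203 -0.2711  0.1459]
wrist hook_left 0.89 [ 0.4913 -0.2155  0.0166]
wrist hook_left 0.4 [ 0.5202 -0.2722  0.1427]
wrist hook_left 0.28 [ 0.4511 -0.4905  0.0432]
wrist hook_right 0.72 [ 0.4919 -0.2148  0.015 ]
```

View pics/w1.png

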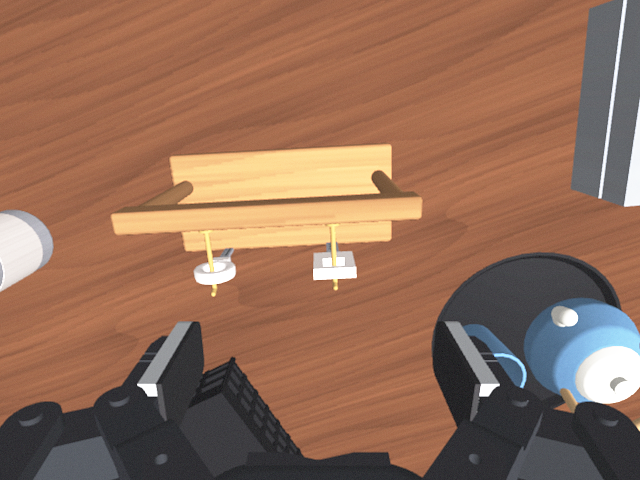

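The right-hand key at pixel (334,264) has the square head, and the round one hangs at (215,271). The square key is therefore on hook_left. Next I fit the rail, the key and the lock.

Run:
```python
from h import *
P=np.load("pc_w1.npy")
# rail top
v,u=np.mgrid[:480,:640]
m=(P[...,2]>.150)&(P[...,2]<.170)&(v>185)&(v<238)&(u>105)&(u<430)
q=P[m]; l=cv2.fitLine(q[:,:2].astype(np.float32),cv2.DIST_HUBER,0,.01,.01).ravel()
print("rail",m.sum(),np.round(l,4),np.degrees(np.arctan2(l[1],l[0])),"ztop",np.percentile(q[:,2],[5,50,95]))
d=l[:2]*np.sign(l[1]);t=(q[:,:2]-l[2:])@d;w=(q[:,:2]-l[2:])@[d[1],-d[0]]
top=q[:,2]>.157
print("rail ends",np.percentile(t,[.5,99.5]),"w",np.percentile(w[top],[1,99]))
mid=l[2:]+d*(t.min()+t.max())/2+np.array([d[1],-d[0]])*(np.percentile(w[top],1)+np.percentile(w[top],99))/2
n=np.array([d[1],-d[0]])
print("mid",mid,"hookL",mid+.05*d+.052*n,"hookR",mid-.05*d+.052*n)
for nm in("key","round_key"):
    r=regions_of("wrist",nm)[0]["region"]; p=P[r&(P[...,2]>.147)&(P[...,2]<.162)]
    a=(p[:,:2]-mid)@d;b=(p[:,:2]-mid)@n
    print(nm,len(p),"z",np.percentile(p[:,2],[5,50,95]).round(4),"along",np.percentile(a,[1,50,99]).round(4),"out",np.percentile(b,[1,50,99]).round(4), p.mean(0))
    b2=cv2.minAreaRect((p[:,:2]*1000).astype(np.float32));print(b2)
# box from top and side
for cam in("top","side"):
    Q=cloud(cam,np.load(f"d_{cam}.npy"))
    m=(abs(Q[...,2]-.088)<.006)&(Q[...,0]>.35)&(Q[...,0]<.75)&(Q[...,1]>.05)&(Q[...,1]<.45)
    m=cv2.morphologyEx(m.astype(np.uint8),cv2.MORPH_OPEN,np.ones((3,3)))>0
    print(cam,m.sum(),cv2.minAreaRect((Q[m][:,:2]*1000).astype(np.float32)),np.median(Q[m][:,2]))
    for (a,b) in [((248,269)if cam=="top" else(318,325))]+[] if False else [(248,269) if cam=="top" else (318,325)]:
        print("lock",Q[b,a])
```

```text
rail 7798 [ 0.2964  0.9551  0.4888 -0.2091] 72.76008 ztop [0.15366648 0.15959431 0.16090514]
rail ends [-0.11650251  0.11490399] w [-0.00769298  0.00969095]
mid [ 0.4894957  -0.21013657] hookL [ 0.55397812 -0.17779439] hookR [ 0.52434078 -0.2733016 ]
key 568 z [0.1499 0.1547 0.1559] along [0.033  0.0498 0.0665] out [0.0461 0.0498 0.0556] [ 0.55207972 -0.17755315  0.15415892]
((552.8073120117188, -177.73660278320312), (33.88207244873047, 10.09911060333252), 72.26226043701172)
round_key 441 z [0.1484 0.1544 0.1573] along [-0.0644 -0.0484 -0.0355] out [0.0453 0.0487 0.0544] [ 0.5218577  -0.27120966  0.15374649]
((522.232666015625, -272.8743591308594), (30.65372085571289, 9.744346618652344), 74.75466918945312)
top 2600 ((556.5431518554688, 234.8709716796875), (249.93783569335938, 180.09896850585938), 75.26318359375) 0.08801879225892362
lock [0.50990219 0.24983097 0.06572094]
side 6299 ((623.44384765625, 214.78062438964844), (254.0907440185547, 325.8764953613281), 75.22233581542969) 0.08716617132156423
lock [0.50654688 0.24201367 0.08662693]
```

Emit:
step_arm([
  [[0.065, 0.024, -0.001, 0, 0, 0, 2], [0.065, 0.0475, -0.002, -0.02, 0, 0, 3], [0.065, 0.0475, -0.002, -0.06, 0, 0, 3], [0.065, 0.0475, -0.002, -0.1, 0, 0, 3], [0.065, 0.0475, -0.002, -0.14, 0, 0, 3], [0.065, 0.0475, -0.002, -0.17, 0, 0, 3], [0.065, 0.0475, -0.002, -0.191, 0, 0, 3], [0.065, 0.0475, -0.002, -0.191, 0, 0, 3]],
])

```text
time: 4.25
tool_pos: [0.5519, -0.1773, 0.1404]
tcp_rot: [-0.474, -3.102, -0.003]
wrist_force: [-0.9, -0.2, 0.9]
width: 0.762
```

Run:
```python
from h import *
s=read_state();print({k:np.round(s[k],4) for k in("time","q","tool_pos","tcp_rot","wrist_force","width")})
im,d=read_camera("wrist");np.save("d_w2.npy",d);np.save("pc_w2.npy",cloud("wrist",d))
cv2.imwrite("pics/w2.png",im)
spots("wrist",["key"])
```

```text
{'time': np.float64(4.25), 'q': array([-3.5440e-01,  1.8400e-01,  1.9201e+00,  1.1000e-03,  1.0416e+00,
       -1.6225e+00]), 'tool_pos': array([ 0.5519, -0.1773,  0.1404]), 'tcp_rot': array([-4.7390e-01, -3.1017e+00, -2.7000e-03]), 'wrist_force': array([-0.908 , -0.1564,  0.9287]), 'width': np.float64(0.7619)}
wrist key 0.9 [ 0.5534 -0.1767  0.1475]
```

View pics/w2.png

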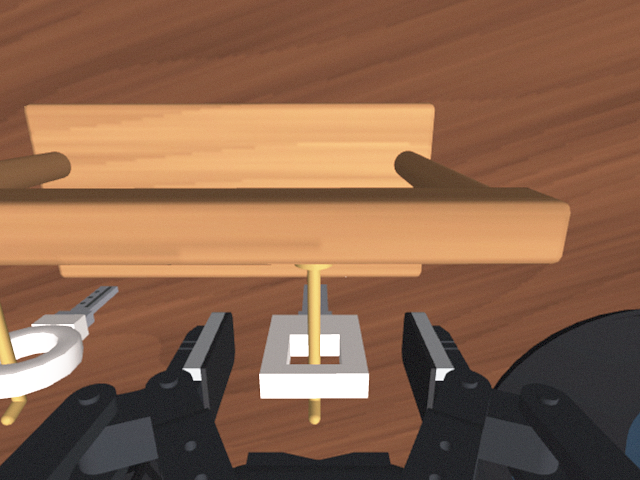

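The key is centred between the fingers at pixel (315,356), with the hook wire through its hole. Next I close and lift 10 mm.

Emit:
step_arm([
  [[0.04, 0.001, 0, 0.002, 0, 0, 0], [0.02, 0.001, 0, 0.002, 0, 0, 0], [0.02, 0.001, 0, 0.002, 0, 0, 0], [0.02, 0.001, 0, 0.002, 0, 0, 0], [0.02, 0.001, 0, 0.002, 0, 0, 0], [0.02, 0.001, 0, 0.005, 0, 0, 0], [0.02, 0.001, 0, 0.01, 0, 0, 0], [0.02, 0.001, 0, 0.0125, 0, 0, 0]],
], newtons=40)

```text
time: 5.35
tool_pos: [0.5548, -0.178, 0.1559]
tcp_rot: [0.474, 3.105, 0.001]
wrist_force: [-0.4, -0.4, -0.9]
width: 0.389
```

Run:
```python
from h import *
s=read_state();print({k:np.round(s[k],4) for k in("time","q","tool_pos","tcp_rot","wrist_force","width")})
im,d=read_camera("wrist");cv2.imwrite("pics/w3.png",im)
spots("wrist",["key"])
```

```text
{'time': np.float64(5.35), 'q': array([-3.5380e-01,  1.7040e-01,  1.9048e+00,  1.1000e-03,  1.0656e+00,
       -1.6220e+00]), 'tool_pos': array([ 0.5548, -0.178 ,  0.1559]), 'tcp_rot': array([4.7420e-01, 3.1045e+00, 1.2000e-03]), 'wrist_force': array([-0.4099, -0.3997, -0.8808]), 'width': np.float64(0.3889)}
wrist key 0.68 [ 0.5512 -0.1734  0.1546]
```

View pics/w3.png

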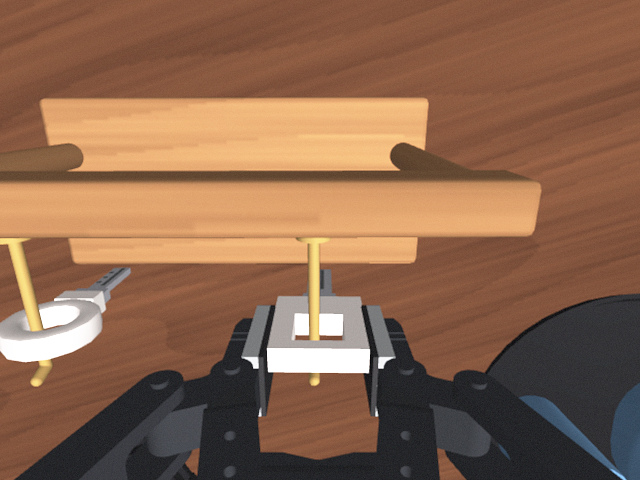

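Gripped, with the wire clear below the top of the hole. Drawing it out along the hook, then up.

Emit:
step_arm([
  [[0.02, 0.01, -0.003, 0, 0, 0, 0], [0.02, 0.02, -0.006, 0, 0, 0, 0], [0.02, 0.03, -0.0092, 0, 0, 0, 0], [0.02, 0.04, -0.0123, 0, 0, 0, 0], [0.02, 0.048, -0.0148, 0.005, 0, 0, 0], [0.02, 0.048, -0.0148, 0.03, 0, 0, 0], [0.02, 0.045, -0.012, 0.07, 0, 0, 0], [0.02, 0.035, 0.02, 0.1, 0, 0, 0]],
])

```text
time: 6.45
tool_pos: [0.5911, -0.1595, 0.2582]
tcp_rot: [0.477, 3.101, -0.0]
wrist_force: [-0.1, 0.8, 0.4]
width: 0.391
```

Run:
```python
from h import *
s=read_state();print({k:np.round(s[k],4) for k in("time","q","tool_pos","tcp_rot","wrist_force","width")})
a=np.array(s["tcp_rot"]);print("psi",(np.degrees(2*np.arctan2(a[1],a[0]))-90)%360)
im,d=read_camera("wrist");np.save("d_w4.npy",d);np.save("pc_w4.npy",cloud("wrist",d));cv2.imwrite("pics/w4.png",im)
spots("wrist",["key","key_tip"])
```

```text
{'time': np.float64(6.45), 'q': array([-3.0440e-01,  1.4090e-01,  1.7413e+00,  4.0000e-04,  1.2555e+00,
       -1.5699e+00]), 'tool_pos': array([ 0.5911, -0.1595,  0.2582]), 'tcp_rot': array([ 4.7730e-01,  3.1011e+00, -3.0000e-04]), 'wrist_force': array([-0.1113,  0.8451,  0.4045]), 'width': np.float64(0.3913)}
psi 72.4995217533052
wrist key 0.87 [ 0.5859 -0.1551  0.2569]
wrist key_tip 0.9 [ 0.5884 -0.1557  0.2576]
```

View pics/w4.png

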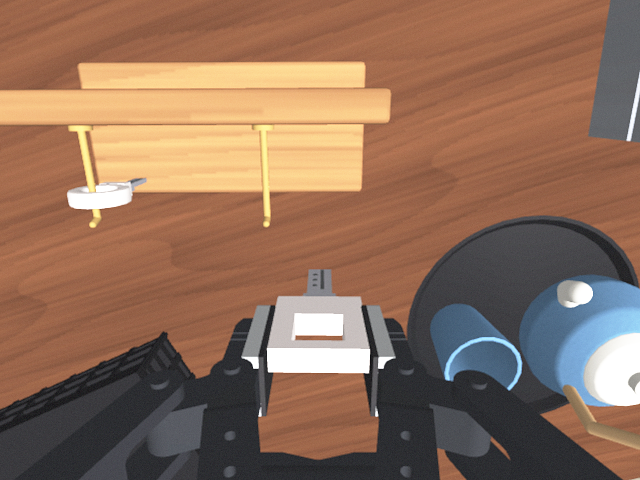

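The key is held upright between the pads at pixel (320,335), with the blade showing at (320,282) and the round key still on its hook at (100,195). Moving to just beyond the lock so that the wrist camera sees it.

Emit:
step_arm([
  [[0.02, -0.003, 0.05, 0, 0, 0, 0.5], [0.02, -0.006, 0.105, 0, 0, 0, 1], [0.02, -0.01, 0.16, 0, 0, 0, 1.5], [0.02, -0.013, 0.215, 0, 0, 0, 2], [0.02, -0.017, 0.27, 0, 0, 0, 2.5], [0.02, -0.022, 0.33, -0.005, 0, 0, 2.8], [0.02, -0.025, 0.392, -0.008, 0, 0, 2.8], [0.02, -0.025, 0.392, -0.008, 0, 0, 2.8]],
])

```text
time: 7.6
tool_pos: [0.5655, 0.2379, 0.2491]
tcp_rot: [0.387, 3.113, -0.001]
wrist_force: [-0.4, -0.0, -0.8]
width: 0.391
```

```bash
cat >> h.py <<'E'
from scipy.spatial.transform import Rotation as R
def st():
    s=read_state();a=np.array(s["tcp_rot"])
    print({k:np.round(s[k],4) for k in("time","q","tool_pos","tcp_rot","wrist_force","torque","width")},"psi",round((np.degrees(2*np.arctan2(a[1],a[0]))-90)%360,2))
    return s
E
python3 - <<'E'
from h import *
s=st()
im,d=read_camera("wrist");P=cloud("wrist",d);np.save("pc_w5.npy",P);cv2.imwrite("pics/w5.png",im)
spots("wrist",["keyway","cash_box"])
# key in tool frame
r=R.from_rotvec(s["tcp_rot"])
Q=(P-np.array(s["tool_pos"]))@r.as_matrix()
np.save("tool_w5.npy",Q)
for (u0,u1,v0,v1,n) in [(275,362,350,368,"frontbottom?"),(300,340,270,295,"blade"),(275,290,300,345,"top"),(345,358,300,345,"topR")]:
    p=Q[v0:v1,u0:u1].reshape(-1,3);p=p[abs(p[:,2])<.1]
    print(n,len(p),np.round(np.percentile(p,[5,50,95],axis=0)*1000,1).tolist())
E
```

```text
{'time': np.float64(7.6), 'q': array([ 0.3588,  0.1493,  1.7487, -0.0025,  1.24  , -0.9638]), 'tool_pos': array([0.5655, 0.2379, 0.2491]), 'tcp_rot': array([ 3.8710e-01,  3.1133e+00, -6.0000e-04]), 'wrist_force': array([-0.4166, -0.0046, -0.7893]), 'torque': array([-0.0271,  0.0345, -0.0068]), 'width': np.float64(0.3907)} psi 75.82
wrist keyway 0.92 [0.511  0.2447 0.0891]
wrist keyway 0.53 [ 0.7368 -0.0648  0.0197]
wrist cash_box 0.77 [0.5428 0.2328 0.0874]
frontbottom? 1562 [[-0.5, -13.4, -8.6], [2.7, -0.6, -7.7], [5.7, 12.2, -6.9]]
blade 610 [[3.9, -5.3, 36.2], [4.4, -0.1, 48.4], [4.9, 4.8, 62.0]]
top 666 [[6.2, -16.5, -4.3], [6.7, -13.6, 8.6], [7.3, -10.9, 24.3]]
topR 583 [[6.2, 9.0, -4.2], [6.6, 11.4, 9.0], [7.2, 14.1, 24.7]]
```

View pics/w5.png

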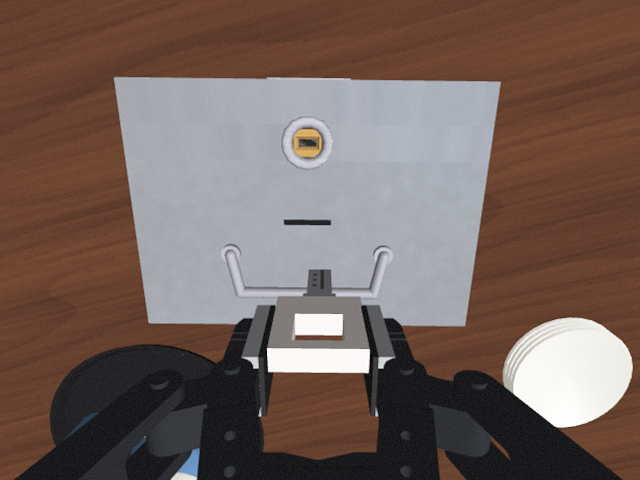

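The lock ring is at pixel (307,142), its slot is roughly level in the image, and the held key shows well. I'll measure both in the tool frame with this one camera.

Run:
```python
from h import *
s=read_state();im=cv2.imread("pics/w5.png");P=np.load("pc_w5.npy");Q=np.load("tool_w5.npy")
c=get_calibration("wrist");K=np.array(c["K"]);T=np.array(c["world_from_camera"])
M=R.from_rotvec(s["tcp_rot"]).as_matrix();t=np.array(s["tool_pos"])
def atz(uv,z):
    ray=np.array([(uv[0]-K[0,2])/K[0,0],(uv[1]-K[1,2])/K[1,1],1])
    d=T[:3,:3]@ray;return T[:3,3]+d*(z-T[2,3])/d[2]
sub=im[112:172,277:337];hsv=cv2.cvtColor(sub,cv2.COLOR_BGR2HSV)
brass=((hsv[...,1]>110)&(hsv[...,0]>10)&(hsv[...,0]<35)).astype(np.uint8)
cn=max(cv2.findContours(brass,cv2.RETR_EXTERNAL,cv2.CHAIN_APPROX_NONE)[0],key=cv2.contourArea)
hull=cv2.convexHull(cn);e=cv2.fitEllipse(hull);print("plug",e)
slot=np.zeros_like(brass);cv2.drawContours(slot,[hull],-1,1,-1);slot=((slot>0)&(hsv[...,2]<130)).astype(np.uint8)
cn2=max(cv2.findContours(slot,cv2.RETR_EXTERNAL,cv2.CHAIN_APPROX_NONE)[0],key=cv2.contourArea)
rc=cv2.minAreaRect(cn2);print("slot",rc,cv2.contourArea(cn2))
for n,p in(("plug",e[0]),("slot",rc[0])):
    w=atz(np.array(p)+[277,112],.091);print(n,w.round(4),"tool mm",((w-t)@M*1000).round(1))
bp=cv2.boxPoints(rc)+[277,112];ws=np.array([atz(p,.091) for p in bp])
for i in range(4):
    dd=ws[(i+1)%4]-ws[i];print("edge",np.linalg.norm(dd[:2])*1000,np.degrees(np.arctan2(dd[1],dd[0])))
# ring top
m=(P[...,2]>.0915)&(P[...,2]<.097);m[:, :270]=0;m[:,345:]=0;m[:105]=0;m[180:]=0
print("ring",m.sum(),cv2.minEnclosingCircle((P[m][:,:2]*1000).astype(np.float32)))
m=(abs(P[...,2]-.088)<.005);m[330:]=0
print("box",cv2.minAreaRect((P[m][:,:2]*1000).astype(np.float32)),np.median(P[m][:,2]))
# key fits
for n,(u0,u1,v0,v1) in {"headL":(276,290,300,345),"headR":(345,358,300,345),"blade":(300,340,262,297)}.items():
    p=Q[v0:v1,u0:u1].reshape(-1,3)*1000;p=p[(abs(p[:,0]-5)<4)&(p[:,2]<75)]
    f=np.polyfit(p[:,2],p[:,0],1);print(n,len(p),"x=",f.round(4),"z",p[:,2].min().round(1),p[:,2].max().round(1),"y",p[:,1].min().round(1),p[:,1].max().round(1),"ycent-by-z",[ (int(a),p[(p[:,2]>=a)&(p[:,2]<a+8)][:,1].mean().round(2)) for a in (36,44,52,60) if ((p[:,2]>=a)&(p[:,2]<a+8)).any()], "dx/dy",np.polyfit(p[:,1],p[:,0]-np.polyval(f,p[:,2]),1)[0].round(3))
cv2.imwrite("pics/c.png",cv2.resize(im[100:300,240:400],None,fx=3,fy=3,interpolation=cv2.INTER_CUBIC))
```

```text
plug ((30.207143783569336, 30.584848403930664), (28.7658634185791, 30.283479690551758), 169.8341522216797)
slot ((30.5, 30.5), (7.0, 17.0), 90.0) 116.0
plug [0.5092 0.2422 0.091 ] tool mm [ 58.5  -5.7 158.7]
slot [0.5092 0.2424 0.091 ] tool mm [ 58.5  -5.5 158.7]
edge 11.407807503689005 75.54673961918968
edge 4.58931970629873 -14.54245577763165
edge 11.470667021230836 -104.45313995807922
edge 4.589872129253928 164.67284019695228
ring 1493 ((508.2103271484375, 243.87388610839844), 17.33774757385254)
box ((556.7361450195312, 230.86990356445312), (251.48399353027344, 180.69387817382812), 75.00906372070312) 0.08821248678579752
headL 627 x= [2.9000e-03 6.7019e+00] z -6.4 26.8 y -17.5 -10.1 ycent-by-z [] dx/dy 0.008
headR 583 x= [1.9000e-03 6.6197e+00] z -6.7 27.0 y 8.3 15.1 ycent-by-z [] dx/dy -0.006
blade 704 x= [-0.0315  6.0621] z 28.5 65.6 y -8.0 8.0 ycent-by-z [(36, np.float64(-0.49)), (44, np.float64(-0.41)), (52, np.float64(-0.05)), (60, np.float64(-0.18))] dx/dy 0.002
```

View pics/c.png

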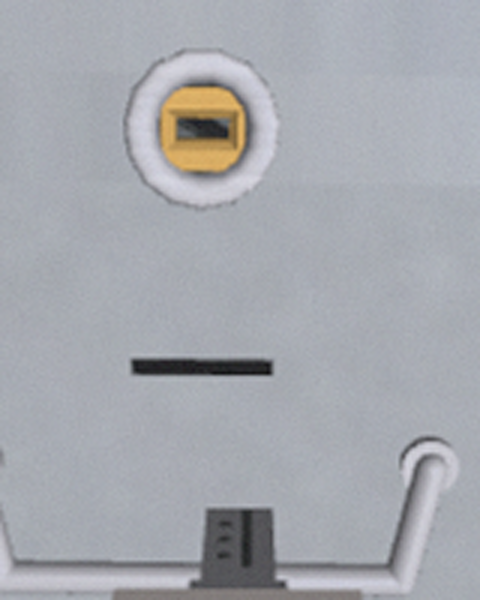

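The arm was still settling during that picture, so I'll read the settled pose, go closer and measure again.

```bash
python3 -c "
from h import *
st()"
```

```text
{'time': np.float64(7.75), 'q': array([ 0.3525,  0.1468,  1.7499, -0.0042,  1.2408, -0.9645]), 'tool_pos': array([0.5664, 0.2335, 0.25  ]), 'tcp_rot': array([ 3.9480e-01,  3.1111e+00, -2.6000e-03]), 'wrist_force': array([ 0.2646,  0.085 , -0.2483]), 'torque': array([-0.0078, -0.0035,  0.0018]), 'width': np.float64(0.3873)} psi 75.53
```

Emit:
step_arm([
  [[0.02, -0.006, 0, -0.02, 0, 0, -0.3], [0.02, -0.012, 0, -0.04, 0, 0, -0.3], [0.02, -0.018, 0.001, -0.06, 0, 0, -0.3], [0.02, -0.022, 0.001, -0.07, 0, 0, -0.3], [0.02, -0.022, 0.001, -0.07, 0, 0, -0.3], [0.02, -0.022, 0.001, -0.07, 0, 0, -0.3], [0.02, -0.022, 0.001, -0.07, 0, 0, -0.3], [0.02, -0.022, 0.001, -0.07, 0, 0, -0.3]],
])

```text
time: 8.75
tool_pos: [0.545, 0.2347, 0.1807]
tcp_rot: [0.403, 3.109, -0.002]
wrist_force: [0.5, -0.0, -0.3]
width: 0.39
```

Run:
```python
from h import *
s=st();c=get_calibration("wrist");im,d=read_camera("wrist");cv2.imwrite("pics/w6.png",im)
K=np.array(c["K"]);T=np.array(c["world_from_camera"])
M=R.from_rotvec(s["tcp_rot"]).as_matrix();t=np.array(s["tool_pos"])
v,u=np.mgrid[:480,:640];C=np.stack([(u-K[0,2])/K[0,0]*d,(v-K[1,2])/K[1,1]*d,d],-1);P=C@T[:3,:3].T+T[:3,3];Q=(P-t)@M*1000
np.savez("w6.npz",P=P,Q=Q,K=K,T=T,M=M,t=t)
print("tool z",M[:,2])
m=(P[...,2]>.0915)&(P[...,2]<.097)&(np.hypot(P[...,0]-.5085,P[...,1]-.2435)<.025)
ctr=cv2.minEnclosingCircle((P[m][:,:2]*1000).astype(np.float32));print("ring",m.sum(),ctr)
uv=np.argwhere(m).mean(0);print("px",uv)
x0,y0=int(uv[1])-45,int(uv[0])-45;sub=im[y0:y0+90,x0:x0+90];hsv=cv2.cvtColor(sub,cv2.COLOR_BGR2HSV)
brass=((hsv[...,1]>110)&(hsv[...,0]>10)&(hsv[...,0]<35)).astype(np.uint8)
hull=cv2.convexHull(max(cv2.findContours(brass,cv2.RETR_EXTERNAL,cv2.CHAIN_APPROX_NONE)[0],key=cv2.contourArea))
sl=np.zeros_like(brass);cv2.drawContours(sl,[hull],-1,1,-1);sl=((sl>0)&(hsv[...,2]<130)).astype(np.uint8)
rc=cv2.minAreaRect(max(cv2.findContours(sl,cv2.RETR_EXTERNAL,cv2.CHAIN_APPROX_NONE)[0],key=cv2.contourArea))
def atz(uv,z):
    ray=T[:3,:3]@np.array([(uv[0]-K[0,2])/K[0,0],(uv[1]-K[1,2])/K[1,1],1]);return T[:3,3]+ray*(z-T[2,3])/ray[2]
bp=cv2.boxPoints(rc)+[x0,y0];ws=np.array([atz(p,.0905) for p in bp]);w=ws.mean(0)
print("slot px",bp.mean(0),"world",w.round(4),"tool",((w-t)@M*1000).round(2))
e=cv2.fitEllipse(hull);w=atz(np.array(e[0])+[x0,y0],.091);print("plug",w.round(4),"tool",((w-t)@M*1000).round(2))
for i in range(2):
    dd=ws[i+1]-ws[i];print("edge",np.linalg.norm(dd)*1000,np.degrees(np.arctan2(dd[1],dd[0])))
for n,(u0,u1,v0,v1) in {"headL":(276,290,300,345),"headR":(345,358,300,345),"blade":(300,340,262,297)}.items():
    p=Q[v0:v1,u0:u1].reshape(-1,3);p=p[(abs(p[:,0]-5)<4)&(p[:,2]<75)]
    f=np.polyfit(p[:,2],p[:,0],1);print(n,"x=",f.round(4),"med",np.median(p,0).round(2),"z",p[:,2].min().round(1),p[:,2].max().round(1),"y",p[:,1].min().round(1),p[:,1].max().round(1))
```

```text
{'time': np.float64(8.75), 'q': array([ 0.3669,  0.1636,  1.8631, -0.0045,  1.1095, -0.9441]), 'tool_pos': array([0.545 , 0.2347, 0.1807]), 'tcp_rot': array([ 4.0290e-01,  3.1089e+00, -1.6000e-03]), 'wrist_force': array([ 0.4819, -0.0136, -0.2959]), 'torque': array([-0.0113, -0.0109, -0.0689]), 'width': np.float64(0.3895)} psi 75.23
tool z [ 0.00652338 -0.00185492 -0.999977  ]
ring 2278 ((507.9375915527344, 246.04151916503906), 17.477825164794922)
px [190.48858648 318.08823529]
slot px [320.5 191. ] world [0.5083 0.2473 0.0905] tool [39.27  2.83 89.98]
plug [0.508  0.2464 0.091 ] tool [39.35  1.91 89.48]
edge 13.107253903260123 75.23813824077986
edge 7.480085497780154 -14.055532101247552
headL x= [2.9000e-03 7.5487e+00] med [  7.58 -11.42   8.88] z -6.1 26.9 y -15.3 -8.1
headR x= [1.3000e-03 7.5156e+00] med [ 7.53 13.42  8.92] z -6.6 27.3 y 10.2 17.2
blade x= [-0.0301  6.8729] med [ 5.33  1.91 47.34] z 28.2 65.8 y -6.0 10.1
```

View pics/w6.png

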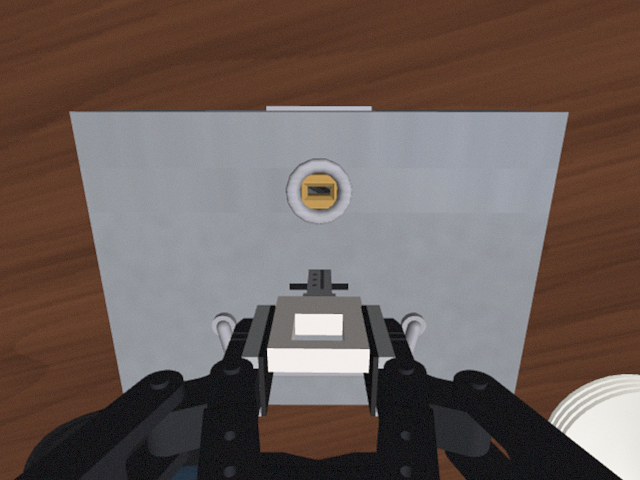

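The slot is at pixel (320,191) and the blade at about (320,280), nearly in line. One more sharp look at the blade's edges in the same data (no new picture).

Run:
```python
import numpy as np,cv2
z=np.load("w6.npz");Q=z["Q"];P=z["P"];K,T,M,t=z["K"],z["T"],z["M"],z["t"]
for v in range(264,297,4):
    r=Q[v,290:350];k=(abs(r[:,0]-5)<4)&(r[:,2]<72)
    if k.any(): print(v,np.argwhere(k).ravel()[[0,-1]]+290,"z",r[k,2].mean().round(1),"y",r[k,1].min().round(2),r[k,1].max().round(2),"x",np.median(r[k,0]).round(2))
im=cv2.imread("pics/w6.png")
for row in(275,280): print(im[row,302:338].sum(1).tolist())
for row in(330,): print(im[row,255:385].sum(1).tolist())
# ring fit in px
m=(P[...,2]>.0915)&(P[...,2]<.097)&(np.hypot(P[...,0]-.5085,P[...,1]-.2455)<.025)
a=np.argwhere(m);print("ring cols",a[:,1].min(),a[:,1].max(),"rows",a[:,0].min(),a[:,0].max())
b=Q[m];print("ring tool y",b[:,1].min(),b[:,1].max(),"x",b[:,0].min(),b[:,0].max());print(K)
```

```text
272 [308 330] z 61.2 y -3.37 7.34 x 5.16
276 [308 330] z 55.9 y -3.28 7.18 x 5.39
280 [307 330] z 51.7 y -3.66 7.03 x 5.2
284 [307 330] z 47.0 y -3.55 6.93 x 5.26
288 [307 330] z 43.0 y -3.4 6.81 x 5.13
292 [306 331] z 38.7 y -3.74 7.13 x 5.2
296 [290 349] z 29.9 y -10.01 14.22 x 7.62
[472, 458, 457, 468, 473, 459, 329, 225, 226, 237, 211, 193, 170, 202, 204, 213, 227, 243, 193, 142, 103, 158, 205, 226, 225, 236, 233, 227, 244, 403, 462, 457, 454, 457, 447, 455]
[465, 464, 453, 470, 464, 376, 259, 218, 231, 232, 205, 164, 183, 167, 203, 225, 237, 235, 162, 105, 122, 154, 210, 231, 238, 235, 234, 232, 210, 380, 463, 458, 452, 451, 446, 448]
[243, 249, 249, 238, 242, 245, 249, 250, 237, 157, 56, 39, 43, 53, 51, 145, 283, 347, 346, 338, 335, 333, 332, 340, 342, 338, 337, 329, 335, 340, 331, 331, 329, 338, 330, 330, 324, 391, 464, 445, 672, 725, 723, 718, 717, 714, 721, 716, 716, 718, 715, 717, 720, 722, 718, 717, 722, 718, 716, 717, 718, 717, 721, 722, 722, 718, 722, 721, 721, 717, 718, 717, 719, 715, 719, 722, 718, 720, 713, 721, 717, 724, 721, 717, 718, 723, 717, 516, 268, 327, 338, 341, 319, 334, 334, 330, 343, 337, 333, 327, 323, 332, 339, 336, 334, 321, 338, 318, 342, 345, 253, 108, 58, 46, 61, 73, 33, 195, 255, 234, 246, 246, 239, 248, 244, 244, 242, 250, 242, 255]
ring cols 285 351 rows 158 223
ring tool y -15.714950072752064 18.762773842007743 x 22.399132537582467 56.58451481380986
[[404.28295563   0.         317.91943292]
 [  0.         404.28295563 242.89470625]
 [  0.           0.           1.        ]]
```

Emit:
step_arm([
  [[0.02, -0.012, 0.003, 0, 0, 0.37, 0], [0.02, -0.024, 0.006, -0.005, 0, 0.37, 0], [0.02, -0.0345, 0.0089, -0.01, 0, 0.37, 0], [0.02, -0.0345, 0.0089, -0.014, 0, 0.37, 0], [0.02, -0.0345, 0.0089, -0.018, 0, 0.37, 0], [0.02, -0.0345, 0.0089, -0.021, 0, 0.37, 0], [0.02, -0.0345, 0.0089, -0.024, 0, 0.37, 0], [0.02, -0.0345, 0.0089, -0.025, 0, 0.37, 0]],
])

```text
time: 9.8
tool_pos: [0.5104, 0.2435, 0.1553]
tcp_rot: [-0.404, -3.115, 0.003]
wrist_force: [-0.3, 0.1, -0.0]
width: 0.388
```

Run:
```python
from h import *
s=st();print(R.from_rotvec(s["tcp_rot"]).as_matrix()[:,2])
```

```text
{'time': np.float64(9.8), 'q': array([ 0.402 ,  0.1411,  1.9399, -0.002 ,  1.0619, -0.9099]), 'tool_pos': array([0.5104, 0.2435, 0.1553]), 'tcp_rot': array([-0.4039, -3.1153,  0.0034]), 'wrist_force': array([-0.3022,  0.1028, -0.0424]), 'torque': array([-0.0416,  0.0406, -0.0577]), 'width': np.float64(0.3884)} psi 75.22
[-4.98995666e-04 -2.12935431e-03 -9.99997608e-01]
```

Upright, with the tip about at the mouth and no contact yet. Descending gently.

Emit:
step_arm([
  [[0.02, 0, 0, -0.001, 0, 0, 0], [0.02, 0, 0, -0.002, 0, 0, 0], [0.02, 0, 0, -0.003, 0, 0, 0], [0.02, 0, 0, -0.004, 0, 0, 0], [0.02, 0, 0, -0.005, 0, 0, 0], [0.02, 0, 0, -0.006, 0, 0, 0], [0.02, 0, 0, -0.006, 0, 0, 0], [0.02, 0, 0, -0.006, 0, 0, 0]],
])

```text
time: 10.8
tool_pos: [0.5105, 0.2435, 0.1493]
tcp_rot: [-0.404, -3.115, 0.003]
wrist_force: [0.5, -0.5, -0.5]
width: 0.391
```

Emit:
step_arm([
  [[0.02, 0, 0, -0.0005, 0, 0, 0], [0.02, 0, 0, -0.001, 0, 0, 0], [0.02, 0, 0, -0.0015, 0, 0, 0], [0.02, 0, 0, -0.002, 0, 0, 0], [0.02, 0, 0, -0.0025, 0, 0, 0], [0.02, 0, 0, -0.003, 0, 0, 0], [0.02, 0, 0, -0.003, 0, 0, 0], [0.02, 0, 0, -0.003, 0, 0, 0]],
])

```text
time: 11.8
tool_pos: [0.5107, 0.2435, 0.147]
tcp_rot: [0.404, 3.115, -0.003]
wrist_force: [-1.3, -0.8, 4.7]
width: 0.395
```

Contact is at the depth expected for the first disc: 4.7 N at TCP z = 0.147. Now I press with about 7 N and rock clockwise, turning about the key's axis, which lies about 2.8 mm from the tool's.

Emit:
step_arm([
  [[0.02, -0.0001, -0.0003, -0.001, 0, 0, -6], [0.02, -0.0002, -0.0005, -0.001, 0, 0, -12], [0.02, -0.0004, -0.0008, -0.001, 0, 0, -18], [0.02, -0.0005, -0.001, -0.001, 0, 0, -24], [0.02, -0.0007, -0.0013, -0.001, 0, 0, -30], [0.02, -0.0009, -0.0015, -0.001, 0, 0, -36], [0.02, -0.0012, -0.0016, -0.001, 0, 0, -42], [0.02, -0.0013, -0.0017, -0.001, 0, 0, -46]],
])

```text
time: 12.8
tool_pos: [0.509, 0.2418, 0.1462]
tcp_rot: [-1.592, -2.707, 0.004]
wrist_force: [-2.9, -0.7, 4.4]
width: 0.387
```

```bash
python3 -c "
from h import *
st()"
```

```text
{'time': np.float64(12.8), 'q': array([ 3.9960e-01,  1.4770e-01,  1.9508e+00, -8.0000e-04,  1.0456e+00,
       -1.0760e-01]), 'tool_pos': array([0.509 , 0.2418, 0.1462]), 'tcp_rot': array([-1.5919, -2.7073,  0.0039]), 'wrist_force': array([-2.903 , -0.6897,  4.3808]), 'torque': array([-0.1015,  0.5152,  0.0887]), 'width': np.float64(0.3873)} psi 29.09
```

Emit:
step_arm([
  [[0.02, -0.0002, 0, -0.0006, 0, 0, 5], [0.02, -0.0001, 0.0001, -0.0006, 0, 0, 10], [0.02, 0.0001, 0.0003, -0.0006, 0, 0, 15], [0.02, 0.0003, 0.0005, -0.0006, 0, 0, 20], [0.02, 0.0005, 0.0008, -0.0006, 0, 0, 26], [0.02, 0.0007, 0.0011, -0.0006, 0, 0, 32], [0.02, 0.0008, 0.0013, -0.0006, 0, 0, 38], [0.02, 0.001, 0.0016, -0.0006, 0, 0, 44]],
])

```text
time: 13.8
tool_pos: [0.5105, 0.2435, 0.1454]
tcp_rot: [0.457, 3.107, -0.003]
wrist_force: [1.1, 0.5, 0.1]
width: 0.393
```

No vertical force now and it is lower, so the first disc is probably passed. Pushing on gently.

Emit:
step_arm([
  [[0.02, 0, 0, -0.001, 0, 0, 0], [0.02, 0, 0, -0.0017, 0, 0, 0], [0.02, 0, 0, -0.0024, 0, 0, 0], [0.02, 0, 0, -0.0031, 0, 0, 0], [0.02, 0, 0, -0.0038, 0, 0, 0], [0.02, 0, 0, -0.0045, 0, 0, 0], [0.02, 0, 0, -0.005, 0, 0, 0], [0.02, 0, 0, -0.005, 0, 0, 0]],
])

```text
time: 14.8
tool_pos: [0.5105, 0.2435, 0.1403]
tcp_rot: [0.457, 3.107, -0.004]
wrist_force: [-0.1, -0.4, 2.2]
width: 0.387
```

Emit:
step_arm([
  [[0.02, 0, 0, -0.0007, 0, 0, 0], [0.02, 0, 0, -0.0014, 0, 0, 0], [0.02, 0, 0, -0.002, 0, 0, 0], [0.02, 0, 0, -0.0025, 0, 0, 0], [0.02, 0, 0, -0.003, 0, 0, 0], [0.02, 0, 0, -0.003, 0, 0, 0], [0.02, 0, 0, -0.003, 0, 0, 0], [0.02, 0, 0, -0.003, 0, 0, 0]],
])

```text
time: 15.8
tool_pos: [0.5106, 0.2435, 0.1381]
tcp_rot: [0.457, 3.107, -0.003]
wrist_force: [-1.1, -0.5, 6.5]
width: 0.39
```

Second disc reached at z = 0.138 with 6.5 N. Rocking clockwise again.

Emit:
step_arm([
  [[0.02, -0.0001, -0.0003, -0.001, 0, 0, -6], [0.02, -0.0002, -0.0005, -0.001, 0, 0, -12], [0.02, -0.0004, -0.0008, -0.001, 0, 0, -18], [0.02, -0.0005, -0.001, -0.001, 0, 0, -24], [0.02, -0.0008, -0.0013, -0.0011, 0, 0, -29], [0.02, -0.001, -0.0015, -0.0012, 0, 0, -34], [0.02, -0.0013, -0.0016, -0.0012, 0, 0, -39], [0.02, -0.0014, -0.0017, -0.0012, 0, 0, -44]],
])

```text
time: 16.8
tool_pos: [0.5089, 0.2418, 0.1374]
tcp_rot: [1.591, 2.709, -0.005]
wrist_force: [-1.8, -0.9, 7.8]
width: 0.389
```

Emit:
step_arm([
  [[0.02, -0.0002, 0, -0.0003, 0, 0, 4], [0.02, -0.0001, 0.0001, -0.0003, 0, 0, 9], [0.02, 0.0001, 0.0003, -0.0004, 0, 0, 14], [0.02, 0.0003, 0.0005, -0.0004, 0, 0, 20], [0.02, 0.0005, 0.0008, -0.0004, 0, 0, 26], [0.02, 0.0007, 0.0011, -0.0004, 0, 0, 32], [0.02, 0.0008, 0.0013, -0.0004, 0, 0, 38], [0.02, 0.001, 0.0016, -0.0004, 0, 0, 43]],
])

```text
time: 17.8
tool_pos: [0.5101, 0.2433, 0.1367]
tcp_rot: [0.483, 3.103, -0.004]
wrist_force: [1.8, -0.2, 0.9]
width: 0.386
```

Force has dropped at z = 0.1367, so the second disc looks passed. Going down to the floor.

Emit:
step_arm([
  [[0.02, 0, 0, -0.0011, 0, 0, 0], [0.02, 0, 0, -0.0022, 0, 0, 0], [0.02, 0, 0, -0.0033, 0, 0, 0], [0.02, 0, 0, -0.0044, 0, 0, 0], [0.02, 0, 0, -0.0055, 0, 0, 0], [0.02, 0, 0, -0.0066, 0, 0, 0], [0.02, 0, 0, -0.0075, 0, 0, 0], [0.02, 0, 0, -0.0075, 0, 0, 0]],
])

```text
time: 18.8
tool_pos: [0.5105, 0.2437, 0.1298]
tcp_rot: [0.485, 3.101, -0.003]
wrist_force: [0.7, -0.3, 5.3]
width: 0.39
```

Emit:
step_arm([
  [[0.02, 0, 0, -0.0007, 0, 0, 0], [0.02, 0, 0, -0.0012, 0, 0, 0], [0.02, 0, 0, -0.0017, 0, 0, 0], [0.02, 0, 0, -0.0022, 0, 0, 0], [0.02, 0, 0, -0.0026, 0, 0, 0], [0.02, 0, 0, -0.003, 0, 0, 0], [0.02, 0, 0, -0.003, 0, 0, 0], [0.02, 0, 0, -0.003, 0, 0, 0]],
])

```text
time: 19.8
tool_pos: [0.5108, 0.2438, 0.1283]
tcp_rot: [0.487, 3.101, -0.002]
wrist_force: [-1.6, -0.0, 11.9]
width: 0.389
```

Run:
```python
from h import *
s=st();c=get_calibration("wrist");im,d=read_camera("wrist");cv2.imwrite("pics/w7.png",im)
P=cloud("wrist",d);M=R.from_rotvec(s["tcp_rot"]).as_matrix();Q=(P-np.array(s["tool_pos"]))@M*1000
p=P[351:366,280:360].reshape(-1,3);print("head top world z",np.median(p[:,2]));q=Q[351:366,280:360].reshape(-1,3);print(np.median(q,0))
m=(Q[...,0]>15)&(Q[...,0]<80)&(abs(P[...,2]-.088)<.006)&(abs(Q[...,1])<60);print("lid z",np.median(P[m][:,2]))
```

```text
{'time': np.float64(19.8), 'q': array([ 0.4029,  0.1694,  1.9625, -0.0034,  1.008 , -0.8544]), 'tool_pos': array([0.5108, 0.2438, 0.1283]), 'tcp_rot': array([ 4.8710e-01,  3.1006e+00, -2.4000e-03]), 'wrist_force': array([-1.6217, -0.041 , 11.9191]), 'torque': array([-0.2166,  0.4882, -0.0932]), 'width': np.float64(0.3889)} psi 72.15
head top world z 0.13588288545693433
[ 3.8722195   1.93333087 -7.61150729]
lid z 0.08804528897411412
```

View pics/w7.png

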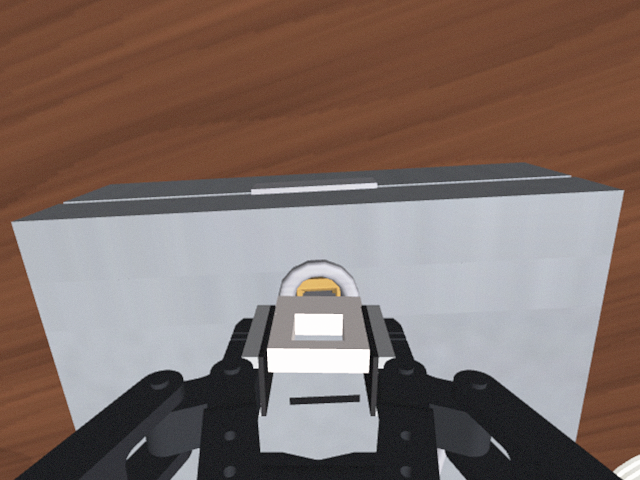

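The head's top is at z = 0.1359, against 0.136 expected when home, with 12 N on the floor. The image shows the neck down in the plug at (320,290). The key is home, so I turn it clockwise.

Emit:
step_arm([
  [[0.02, -0.0001, -0.0003, -0.0005, 0, 0, -6], [0.02, -0.0002, -0.0005, -0.0005, 0, 0, -12], [0.02, -0.0004, -0.0008, -0.0005, 0, 0, -18], [0.02, -0.0006, -0.001, -0.0005, 0, 0, -24], [0.02, -0.0008, -0.0012, -0.0005, 0, 0, -30], [0.02, -0.001, -0.0014, -0.0005, 0, 0, -36], [0.02, -0.0013, -0.0016, -0.0005, 0, 0, -42], [0.02, -0.0015, -0.0017, -0.0005, 0, 0, -48]],
])

```text
time: 20.85
tool_pos: [0.5087, 0.2419, 0.1283]
tcp_rot: [1.712, 2.633, -0.006]
wrist_force: [-2.7, -0.6, 8.2]
width: 0.389
```

Emit:
step_arm([
  [[0.02, -0.0004, -0.0001, -0.0005, 0, 0, -6], [0.02, -0.0007, -0.0002, -0.0005, 0, 0, -12], [0.02, -0.001, -0.0002, -0.0005, 0, 0, -18], [0.02, -0.0012, -0.0002, -0.0005, 0, 0, -24], [0.02, -0.0015, -0.0002, -0.0005, 0, 0, -30], [0.02, -0.0018, -0.0002, -0.0005, 0, 0, -36], [0.02, -0.0021, -0.0001, -0.0005, 0, 0, -42], [0.02, -0.0023, 0, -0.0005, 0, 0, -48]],
])

```text
time: 21.85
tool_pos: [0.5059, 0.2418, 0.1283]
tcp_rot: [-2.638, -1.704, 0.008]
wrist_force: [-2.1, -0.1, 7.9]
width: 0.385
```

Run:
```python
from h import *
s=st();im,d=read_camera("wrist");cv2.imwrite("pics/w8.png",im)
P=cloud("wrist",d);M=R.from_rotvec(s["tcp_rot"]).as_matrix();Q=(P-np.array(s["tool_pos"]))@M*1000
p=P[351:366,280:360].reshape(-1,3);print("head top z",np.median(p[:,2]),"tool z",M[:,2].round(4));st()
for n,(u0,u1) in {"L":(276,290),"R":(345,358)}.items():
    print(n,np.median(Q[305:345,u0:u1].reshape(-1,3),0).round(2))
```

```text
{'time': np.float64(21.85), 'q': array([ 4.0160e-01,  1.6380e-01,  1.9690e+00, -2.0000e-04,  1.0141e+00,
        8.2570e-01]), 'tool_pos': array([0.5059, 0.2418, 0.1283]), 'tcp_rot': array([-2.6385, -1.7038,  0.0083]), 'wrist_force': array([-2.0709, -0.1363,  7.8851]), 'torque': array([-0.0178,  0.443 ,  0.2494]), 'width': np.float64(0.3853)} psi 335.71
head top z 0.13586057702623924 tool z [-0.0049 -0.0022 -1.    ]
{'time': np.float64(21.9), 'q': array([ 4.0160e-01,  1.6380e-01,  1.9690e+00, -2.0000e-04,  1.0141e+00,
        8.2920e-01]), 'tool_pos': array([0.5058, 0.2418, 0.1283]), 'tcp_rot': array([-2.6414, -1.6992,  0.0084]), 'wrist_force': array([-1.5999, -0.8645,  7.263 ]), 'torque': array([-0.1362,  0.4133,  0.1419]), 'width': np.float64(0.3888)} psi 335.51
L [  9.84 -12.11   7.33]
R [ 9.79 12.42  7.41]
```

View pics/w8.png

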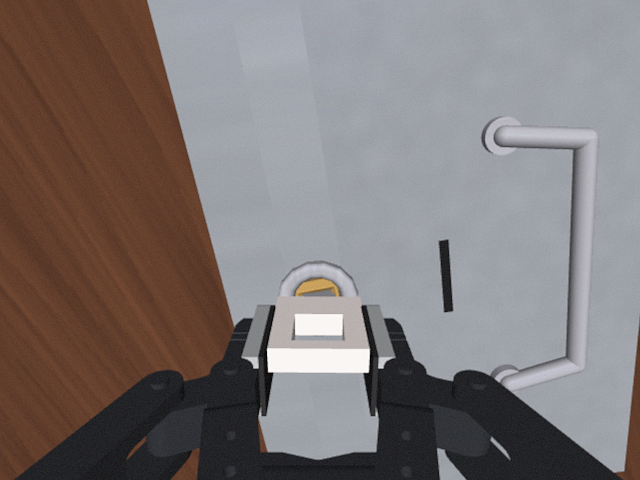

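The tool has turned the key about 1.74 rad from the plug's rest line. It has not slipped in the pads, the head's top is still at 0.1359, and a restoring torque is present. The picture shows the plug slot at (318,293) square to the coin slot at (446,275), lagging the key by about the play. Handing in.

```bash
python3 -c "
from h import *
st();print(finish_job());st()"
```

```text
{'time': np.float64(21.9), 'q': array([ 4.0160e-01,  1.6380e-01,  1.9690e+00, -2.0000e-04,  1.0141e+00,
        8.2920e-01]), 'tool_pos': array([0.5058, 0.2418, 0.1283]), 'tcp_rot': array([-2.6414, -1.6992,  0.0084]), 'wrist_force': array([-1.5999, -0.8645,  7.263 ]), 'torque': array([-0.1362,  0.4133,  0.1419]), 'width': np.float64(0.3888)} psi 335.51
the job is handed in; nothing more can be done
None
the job is handed in; nothing more can be done
```

The square-headed key is home in the lock, turned clockwise to about its stop, and still gripped at 40 N. I handed the job in at 21.9 s; no verdict was reported.

I lifted the key off the left hook, rocked it past both discs (met at about 9 mm and 18 mm down), pushed it to the floor and turned it.

**Last checks:**
- **Depth:** the head's top was at z = 0.1359 m, against 0.136 m expected when home. That puts the blade end about 28 mm deep, with about 7 N still pressing down.
- **Turn:** the key had turned about 1.74 rad, so the plug should be at about 1.57 after the play in the slot. I couldn't read the plug joint directly; this comes from the tool angle and the last picture.
- **Grip:** the fingers read the same opening as before the turn, and the key had not slipped in the pads.
- **Tilt:** the tool was within 0.01 rad of vertical.
- **Bystanders:** the round key was on its hook when I last saw it, after drawing the square key out. I didn't look at it or the tea things again at the end, but no contact showed on the way.

**Disagreement:** the lock's position differed by 2 to 4 mm between camera views, partly because I took one wrist picture while the arm was still settling. A second look from close by fixed the wrist measurement, and the key went in with almost no side force.

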